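# Unpin the slug drawer and put the sizing slugs away

## Task

Unlock the walnut chest by drawing the red-headed pin out of its bore and hang it upright, fully home, in the side notch of the same plate; then pull the drawer well out and stand every loose sizing slug (coloured shank on a dark steel foot) upright on the drawer floor. When all are in, slide the drawer gently and fully shut, leaving the pin parked in the notch, and leave the other things on the counter where they are.

Things in the scene. Friction and masses are not known exactly. Their poses are not given: they have to be found in the camera images.
- lock_pin: Steel lock pin, red cylindrical head. Origin: centre of the head's underside, where the shank begins; z up through the head. Head 28 mm diameter, 34 mm tall (z 0 to 34); shank 14 mm diameter, 90 mm long (z 0 to -90). At the start it hangs by its head in the bore, its shank in front of the drawer front, which locks the drawer.
- chest: Fixed walnut chest, 200 (x) x 340 (y) x 125 (z) mm, origin under its centre; front face (x = -100) towards the robot; flat top. At its front right corner (-y side) an aluminium plate, 20 mm thick, top flush with the chest top, stands 50 mm out in front (x -150 to -100, y -225 to -100) and holds the bore and, farther right, the notch.
- bore (a point): Centre of the mouth of the bore in the aluminium plate, at the plate's top face; bore 18 mm wide, right through the 20 mm plate. Axes as the chest.
- notch (a point): Parking place of the pin, at the plate's top face near the closed end of its U-shaped notch. Notch 19 mm wide, right through the 20 mm plate, open at the plate's front edge (29 mm from this point along the chest's -x), closed 9 mm behind this point. A pin parked here hangs by its head, clear of the drawer. Axes as the chest.
- drawer (a joint): Opening of the drawer, m: 0 shut, 0.14 fully out; it slides towards the chest's -x (towards the robot).
- drawer_handle (a point): Middle of the drawer's brass bar handle (moves with the drawer): bar 10 mm thick, 110 mm long along the chest's y, its centre line 45 mm in front of the drawer front and 112 mm above the counter, on two arms that slope up from the drawer front. Axes as the chest.
- drawer_floor (a point): Centre of the drawer's inner floor (moves with it), 21 mm above the counter. Inner space 125 (x) by 284 (y) mm; side and back walls rise 44 mm above the floor, the front panel (12 mm thick) to 103 mm above the counter. From the floor up to the chest top's underside 92 mm, to the plate's underside 84 mm. Axes as the chest.
- slug_a: Sizing slug, orange: an upright resin shank 34 mm diameter on a round dark steel foot 48 mm diameter and 12 mm thick, 76 mm tall in all, black hole mark on top. Origin: centre of the foot's underside, z up the shank. May be absent.
- slug_b: Sizing slug, green: an upright resin shank 34 mm diameter on a round dark steel foot 48 mm diameter and 12 mm thick, 76 mm tall in all, black hole mark on top. Origin: centre of the foot's underside, z up the shank. May be absent.
- slug_c: Sizing slug, yellow: an upright resin shank 34 mm diameter on a round dark steel foot 48 mm diameter and 12 mm thick, 76 mm tall in all, black hole mark on top. Origin: centre of the foot's underside, z up the shank. May be absent.
- slug_d: Sizing slug, white: an upright resin shank 34 mm diameter on a round dark steel foot 48 mm diameter and 12 mm thick, 76 mm tall in all, black hole mark on top. Origin: centre of the foot's underside, z up the shank. May be absent.
- rubber_grip: Bystander: grey rubber finger grip, a standing tube 32 mm diameter, 45 mm tall; origin under its centre.
- ball_plug: Bystander: blue resin ball plug with a domed top, 60 mm diameter, 59 mm tall; origin under its centre.
- reamer: Bystander: chrome pilot reamer lying along its x (-50 to 140 mm), 22 mm thick, with a 90 mm black cross handle at x = -40; origin on the counter.
- hole_gauge: Bystander: black steel stepped hole gauge, 52 mm diameter at the foot, 72 mm tall; origin under its centre.
- polish: Bystander: white polish bottle, 60 mm diameter, 150 mm tall; origin under its centre.
- tape_roll: Bystander: yellow tape roll lying flat, 90 mm diameter, 25 mm high; origin under its centre.
There are look-alikes about, which are no part of the job. Several things have the shape of the lock_pin; the one meant has the colours described above. Leave any pink look-alike of the slug_c alone.

How it is judged:
By the outcome, as a careful person would: the job done as asked, in the order asked, and still so for the second after the job is handed in, with the robot touching nothing.
Of slug_a, slug_b, slug_c, slug_d only 2 to 4 are there at a start; the rules pass over those that are not, and their reading is None.
At some moment in a run one of slug_a, slug_b, slug_c, slug_d may be knocked a few centimetres aside while the robot is not near it.
It also fails if it takes over 210 s, if anything falls off the work surface, if the arm or the gripper's body presses on something with over 40 N, if the wrist force passes 120 N, or if a joint passes its speed limit or range.

## Robot

A 7-joint arm with a two-finger parallel gripper is mounted at the origin on the work surface. World frame = base frame: x ahead of the robot, y to its left, z up, the work surface at z = 0. Lengths are in m, angles in rad, forces in N, time in s.
With the tool pointing down it reaches from about 0.4 to 0.85 m from the base axis. Payload 6.9 kg.
Tool frame: the origin (TCP) lies midway between the tips of the shut fingers; the grasp point (between the pads) lies behind it (ctrl.pinch_z is the z of the grasp point in the tool frame, in m); z points along the fingers, y is the direction in which the jaws open and shut (so a half turn about z gives the same grasp; the last joint's range is limited). The gripper opens to 85 mm and grips with 20 to 120 N. Pads are 22 mm wide; open, the fingers measure 114 mm over their backs; the gripper's body (76 mm by 85 mm) begins 54 mm behind the grasp point. The pads swing forward as they close: fully open they stand 13 mm farther back than shut.
Start: joints at [-1.056, 0.507, -0.238, 1.5, 0.126, 1.149, -0.155], TCP at [0.249, 0.573, 0.231] pointing down, gripper open.
Joint ranges: [-3.08, 3.08], [-0.24, 2.05], [-1.43, 1.35], [0, 2.5], [-1.52, 4.66], [0.17, 1.96], [-2.89, 2.89]. Speed limits (rad/s): [2.39, 2.39, 3.14, 3.14, 3.14, 3.14, 3.14].

## Interface

Orientations are given as a unit quaternion [w, x, y, z].
In Python, from station import ctrl, get_state, vision, ticket, models gives the robot as it stands. Calls block until the motion is done:
- ctrl.movep(position, orientation): joint-space move of the TCP to a pose.
- ctrl.movel(position, frame=None, max_speed=0.15): straight line of the TCP; frame=None keeps the orientation; max_speed is the mean speed in m/s.
- ctrl.set_joints(angles): joint-space move.
- ctrl.ungrasp() and ctrl.close_gripper(force=None): open the fingers fully, or close them until they stop; force is the grip in N (None keeps the last).
- ctrl.pause(seconds).
- ctrl.ik(position, orientation): joint angles nearest the present ones, or None.
- get_state(): the state.
- vision.grab_frame(name): name is "scene" or "top" or "wrist"; returns (picture, depth): 400x640x3 uint8, blue, green, red; 400x640 float32, m along the optical axis (not along the pixel's ray), 0 where there is no reading.
- vision.camera_info(name): a dict with "mtx" (3x3 intrinsics, pixels), "dist_coeffs" ([k1, k2, p1, p2, k3] as OpenCV has them; the pictures are not rectified), "R" (3x3) and "t" (3): a world point X has camera coordinates R X + t; the wrist camera has in their place "hand_eye" (4x4, takes a point from camera to tool coordinates, whose origin is the TCP and whose axes are the flange's). Camera axes: x right, y down, z forward; pixel columns grow to the right and rows downward; lengths in m; the calibration is good to about 2 mm. A picture is of the moment at which its call begins: read the wrist's pose just before it. camera_info takes no time and is no camera call.
A pose or a line that the arm cannot do raises ctrl.Unreachable and nothing moves.
- ticket.close_job(): hands the job in, once; it reports no verdict.
Trained networks look in the newest picture that a camera, given by its name, has taken for a name from the list of things; names that differ only in an ending like _2 or _b are one class to them, and where a whole thing is asked for, a point or a joint stands for the part that bears it (a point fixed in the world has none). Each returns a list of dicts, best first, with "p" (0 to 1); they miss things now and then, are a little off and sometimes report something else, mostly with a low value. They report only what shows in the picture. A call takes as long as a camera call. They do not tell look-alikes from the thing itself.
- models.recognise(camera, target): "point" ([column, row] in pixels, amid what is visible of it).
- models.masks_of(camera, target): "mask" (400x640 bool, what is visible of it) and "point" ([column, row] in pixels, amid what is visible of it).
The state is a dict: "time": time; "qpos": joint angles; "qd": joint speeds; "tau": joint torques, N m; "tcp_pos": TCP position; "eef_rot": TCP orientation; "contact_force": force on the tool from outside, world axes, zero at the start; "wrist_torque": the same for the moment, N m; "width": finger opening in m.
Only numpy, scipy, OpenCV 4.12 (cv2) and the standard library are available. Lean on these libraries where they do the work, as an engineer would, in place of code of your own. Each camera call takes 0.05 s, during which the arm holds its last target.

## Working session

There is one attempt and no reset: what is moved stays moved. The work goes in short steps, each a Python script; the robot and the scene stay as the last script left them, time stands still between calls to the robot, and variables do not carry over. Pictures are saved under pics/ and viewed, and the job is handed in when it is done.

```bash
ls; mkdir -p pics
cat > h.py <<'E'
import numpy as np,cv2
from station import ctrl,get_state,vision,ticket,models
from scipy.spatial.transform import Rotation as Rn
def cam(name):
    i=vision.camera_info(name)
    K=np.array(i['mtx']);D=np.array(i['dist_coeffs'])
    if 'R' in i: return K,D,np.array(i['R']),np.array(i['t']).ravel()
    s=get_state();H=np.array(i['hand_eye']);T=np.eye(4)
    q=np.array(s['eef_rot']);T[:3,:3]=Rn.from_quat(q[[1,2,3,0]]).as_matrix();T[:3,3]=s['tcp_pos']
    M=np.linalg.inv(T@H);return K,D,M[:3,:3],M[:3,3]
def world(c,uv,d):
    K,D,R,t=c;uv=np.array(uv,float).reshape(-1,1,2)
    n=cv2.undistortPoints(uv,K,D).reshape(-1,2);d=np.array(d,float).reshape(-1,1)
    P=np.hstack([n*d,d]);return (P-t)@R
def onplane(c,uv,z):
    K,D,R,t=c;n=cv2.undistortPoints(np.array(uv,float).reshape(-1,1,2),K,D).reshape(-1,2)
    r=np.hstack([n,np.ones((len(n),1))])@R;o=-t@R
    return o+r*((z-o[2])/r[:,2])[:,None]
def proj(c,X):
    K,D,R,t=c;return cv2.projectPoints(np.array(X,float).reshape(-1,3),cv2.Rodrigues(R)[0],t,K,D)[0].reshape(-1,2)
def cloud(c,depth):
    v,u=np.nonzero(depth>0);W=np.full(depth.shape+(3,),np.nan);W[v,u]=world(c,np.c_[u,v],depth[v,u]);return W
E
python3 - <<'E'
from h import *
print(get_state()['time'],ctrl.pinch_z,get_state()['eef_rot'])
for n in('scene','top'):
    im,d=vision.grab_frame(n);cv2.imwrite(f'pics/{n}0.png',im);np.savez(f'{n}0.npz',im=im,d=d)
    c=cam(n);print(n,-c[3]@c[2],c[2][2])
    for t in('lock_pin','chest','drawer_handle','slug_a','rubber_grip','ball_plug','reamer','hole_gauge','polish','tape_roll'):
        for r in models.masks_of(n,t):
            m=r['mask'];W=world(c,np.argwhere(m)[:,::-1],d[m])[d[m]>0]
            if len(W): print(t,round(r['p'],2),np.round(r['point']),np.round(np.median(W,0),3),np.round(W.max(0),3),m.sum())
E
```

```text
pics
0.0 -0.0187 [-1.78321199e-04  2.03464881e-01  9.79081825e-01 -8.88774296e-04]
scene [ 1.41882964 -0.21586248  0.83933332] [-0.76295475  0.19839978 -0.61525408]
lock_pin 0.87 [305. 278.] [ 0.761 -0.081  0.1  ] [ 0.771 -0.067  0.126] 294
lock_pin 0.53 [392. 255.] [0.784 0.123 0.123] [0.848 0.428 0.148] 14163
lock_pin 0.49 [282. 246.] [ 0.646 -0.124  0.097] [ 0.654 -0.106  0.126] 249
lock_pin 0.44 [339. 214.] [0.636 0.025 0.15 ] [0.643 0.074 0.161] 155
chest 0.55 [389. 258.] [0.786 0.123 0.123] [0.848 0.427 0.129] 13822
drawer_handle 0.76 [371. 212.] [0.6   0.138 0.113] [0.62  0.263 0.12 ] 159
slug_a 0.9 [183. 265.] [ 0.599 -0.387  0.037] [ 0.612 -0.364  0.078] 476
slug_a 0.78 [247. 266.] [ 0.655 -0.219  0.041] [ 0.666 -0.197  0.077] 411
slug_a 0.7 [162. 242.] [ 0.512 -0.428  0.046] [ 0.527 -0.411  0.08 ] 323
slug_a 0.66 [258. 227.] [ 0.497 -0.168  0.036] [ 0.511 -0.144  0.079] 382
rubber_grip 0.49 [220. 242.] [ 0.534 -0.27   0.03 ] [ 0.542 -0.255  0.045] 187
ball_plug 0.65 [218. 306.] [ 0.745 -0.294  0.044] [ 0.759 -0.267  0.063] 628
reamer 0.93 [438. 181.] [0.391 0.46  0.016] [0.
[... 1184 characters left out ...]
 0.52  -0.276  0.035] [ 0.535 -0.254  0.051] 74
ball_plug 0.81 [410. 150.] [ 0.718 -0.288  0.052] [ 0.761 -0.264  0.066] 241
ball_plug 0.73 [383. 148.] [ 0.735 -0.181  0.045] [ 0.764 -0.161  0.079] 161
reamer 0.74 [326. 166.] [0.621 0.026 0.158] [0.632 0.036 0.167] 46
reamer 0.6 [211. 244.] [0.373 0.431 0.018] [0.441 0.553 0.028] 389
hole_gauge 0.73 [384. 146.] [ 0.735 -0.182  0.041] [ 0.764 -0.161  0.079] 174
polish 0.75 [325. 173.] [0.619 0.029 0.157] [0.636 0.039 0.167] 67
polish 0.62 [458. 266.] [ 0.315 -0.427  0.098] [ 0.348 -0.41   0.156] 359
polish 0.39 [291. 146.] [0.709 0.142 0.124] [0.841 0.331 0.134] 6779
tape_roll 0.55 [430. 274.] [ 0.273 -0.333  0.023] [ 0.315 -0.272  0.032] 207
```

Run:
```python
import cv2,numpy as np
a=cv2.imread('pics/scene0.png');b=cv2.imread('pics/top0.png')
cv2.imwrite('pics/sc.png',cv2.resize(a[150:350,130:470],(800,471),interpolation=cv2.INTER_CUBIC))
cv2.imwrite('pics/tc.png',cv2.resize(b[90:300,180:500],(800,525),interpolation=cv2.INTER_CUBIC))
```

```text
(no output)
```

View pics/sc.png

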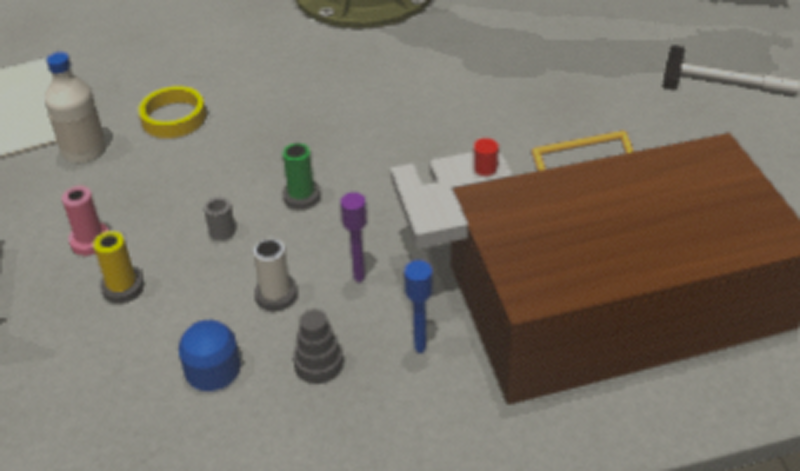

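View pics/tc.png

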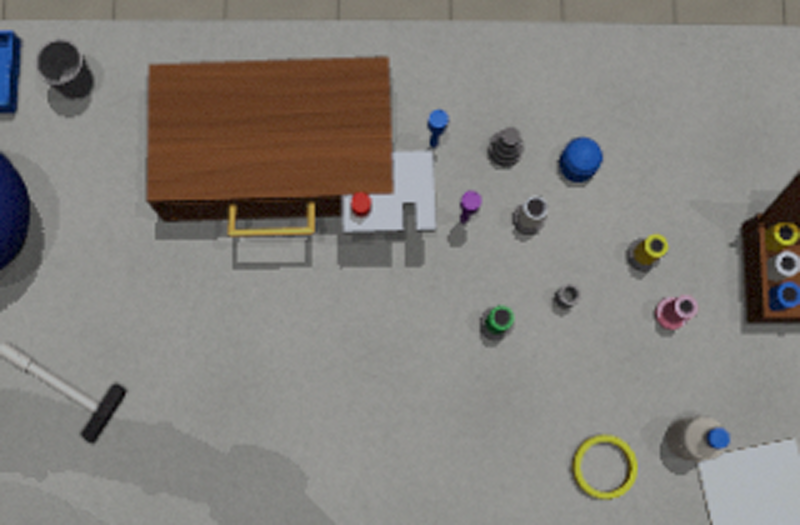

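The red-headed pin is in the plate at about (486,157) in the scene crop; the purple and blue pins are look-alikes. Green, white and yellow slugs stand on steel feet. The pink one, with a pink foot, is a decoy, and I see no orange one. Next I'll check the full view and fit the chest pose.

View pics/scene0.png

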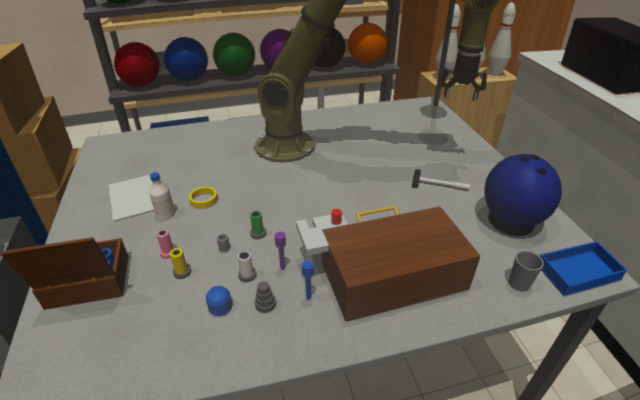

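View pics/top0.png

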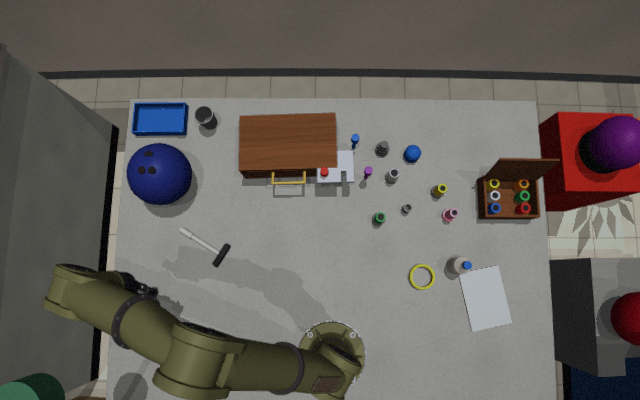

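```bash
cat > fit.py <<'E'
from h import *
# fit chest+plate top outline using depth points z in 0.115..0.135
def run():
    S=[]
    for n in('scene','top'):
        f=np.load(n+'0.npz');c=cam(n);W=cloud(c,f['d'])
        m=(np.abs(W[...,2]-0.125)<0.006)&(W[...,0]>0.55)&(W[...,0]<0.95)&(W[...,1]>-0.2)&(W[...,1]<0.4)
        m=cv2.morphologyEx(m.astype(np.uint8),cv2.MORPH_OPEN,np.ones((3,3)))
        hsv=cv2.cvtColor(f['im'],cv2.COLOR_BGR2HSV)
        wood=(m>0)&(hsv[...,1]>90)
        wood=cv2.morphologyEx(wood.astype(np.uint8),cv2.MORPH_OPEN,np.ones((5,5)))
        cn=max(cv2.findContours(wood,cv2.RETR_EXTERNAL,cv2.CHAIN_APPROX_NONE)[0],key=cv2.contourArea)
        P=onplane(c,cn.reshape(-1,2),0.125)[:,:2]
        r=cv2.minAreaRect(P.astype(np.float32)*1000)
        print(n,r,'zmed',np.nanmedian(W[wood>0][:,2]))
        al=(m>0)&(hsv[...,1]<50)
        Q=W[al];print('plate',al.sum(),np.nanmedian(Q,0))
run()
E
python3 fit.py
```

```text
scene ((744.339111328125, 153.98849487304688), (203.1402130126953, 339.72467041015625), 2.065002202987671) zmed 0.12370041672416207
plate 862 [ 0.64601824 -0.03398201  0.12378083]
top ((735.0817260742188, 157.70126342773438), (199.47093200683594, 336.2636413574219), 2.4334115982055664) zmed 0.124712819436576
plate 655 [ 0.63723248 -0.02517373  0.1245235 ]
```

```bash
cat >> h.py <<'E'
def down(yaw):
    # tool z down; tool y at world angle yaw+90deg... x axis at yaw
    x=np.array([np.cos(yaw),np.sin(yaw),0]);z=np.array([0,0,-1.]);y=np.cross(z,x)
    q=Rn.from_matrix(np.c_[x,y,z]).as_quat();return q[[3,0,1,2]]
def snap(tag,name='wrist'):
    c=cam(name);im,d=vision.grab_frame(name);cv2.imwrite(f'pics/{tag}.png',im);np.savez(f'{tag}.npz',im=im,d=d,K=c[0],D=c[1],R=c[2],t=c[3]);return c,im,d
def load(tag):
    f=np.load(tag+'.npz');return (f['K'],f['D'],f['R'],f['t']),f['im'],f['d']
E
python3 - <<'E'
from h import *
print(np.round(vision.camera_info('wrist')['hand_eye'],3))
for yaw in np.arange(-180,180,45):
    q=down(np.radians(yaw)+0.04); r=[ctrl.ik(p,q) for p in ([0.57,-0.02,0.38],[0.63,0.02,0.13],[0.59,-0.38,0.05],[0.45,0.15,0.11])]
    print(yaw,[None if a is None else np.round(a,2).tolist() for a in r])
E
```

```text
[[-0.    -0.944 -0.329  0.084]
 [ 1.    -0.    -0.    -0.001]
 [-0.    -0.329  0.944 -0.143]
 [ 0.     0.     0.     1.   ]]
-180 [[-0.02, 0.34, 0.03, 1.37, -0.01, 1.44, 1.61], [0.04, 0.6, -0.18, 1.62, 0.13, 0.93, 1.42], [0.55, 0.78, -0.03, 1.48, 0.03, 0.88, 2.12], [-0.21, 0.43, -0.23, 2.05, 0.15, 0.68, 1.07]]
-135 [[0.1, 0.34, -0.16, 1.36, 0.05, 1.44, 2.34], [0.17, 0.62, -0.39, 1.62, 0.28, 0.96, 2.07], [0.64, 0.79, -0.19, 1.48, 0.18, 0.89, 2.79], [-0.06, 0.45, -0.45, 2.05, 0.29, 0.7, 1.7]]
-90 [[-0.64, 0.53, 1.15, 1.37, -0.48, 1.54, -2.63], [0.29, 0.66, -0.62, 1.62, 0.43, 1.0, 2.72], [0.03, 1.08, 1.15, 1.49, -1.01, 1.24, -1.78], [0.08, 0.48, -0.65, 2.05, 0.43, 0.75, 2.34]]
-45 [[-0.64, 0.53, 1.15, 1.37, -0.48, 1.54, -1.84], [-0.64, 0.88, 1.15, 1.63, -0.85, 1.21, -1.62], [0.09, 0.99, 0.95, 1.49, -0.85, 1.12, -1.1], [-1.06, 0.71, 1.15, 2.06, -0.82, 0.94, -1.77]]
0 [[-0.35, 0.37, 0.54, 1.37, -0.19, 1.45, -1.35], [-0.37, 0.65, 0.51, 1.63, -0.37, 0.96, -1.26], [0.16, 0.91, 0.76, 1.49, -0.69, 1.03, -0.44], [-0.67, 0.46, 0.43, 2.06, -0.3, 0.68, -1.58]]
45 [[-0.34, 0.37, 0.53, 1.37, -0.19, 1.45, -0.57], [-0.31, 0.63, 0.4, 1.63, -0.29, 0.94, -0.55], [0.17, 0.9, 0.73, 1.49, -0.67, 1.01, 0.33], [-0.57, 0.44, 0.28, 2.06, -0.19, 0.67, -0.91]]
90 [[-0.27, 0.36, 0.41, 1.37, -0.14, 1.44, 0.17], [-0.21, 0.61, 0.23, 1.62, -0.16, 0.92, 0.12], [0.26, 0.85, 0.54, 1.49, -0.49, 0.94, 0.98], [-0.46, 0.43, 0.12, 2.05, -0.08, 0.66, -0.25]]
135 [[-0.19, 0.35, 0.28, 1.37, -0.1, 1.44, 0.91], [-0.1, 0.6, 0.05, 1.62, -0.03, 0.92, 0.79], [0.43, 0.79, 0.2, 1.48, -0.19, 0.88, 1.52], [-0.33, 0.43, -0.06, 2.05, 0.04, 0.66, 0.41]]
```

Run:
```python
from h import *
ctrl.movep([0.5,0.25,0.36],down(np.pi+0.04))
ctrl.movep([0.60,-0.0,0.30],down(np.pi+0.04))
s=get_state();print(s['time'],s['tcp_pos'],s['contact_force'])
c,im,d=snap('w1')
for r in models.masks_of('wrist','lock_pin'):
    m=r['mask'];W=world(c,np.argwhere(m)[:,::-1],d[m])[d[m]>0]
    print(r['p'],r['point'],np.median(W,0),W.min(0),W.max(0))
```

```text
3.75 [0.59995724 0.00250492 0.30032993] [-0.14612567  0.35775723  0.41614159]
0.93 [245.4, 296.0] [ 0.74730883 -0.07750551  0.11851667] [ 0.73929357 -0.12241623 -0.00126244] [ 0.82620919 -0.06548963  0.12560835]
0.88 [198.6, 197.0] [ 0.63372943 -0.11977907  0.12096823] [ 0.62368556 -0.15418071 -0.00077636] [ 0.65288284 -0.10988364  0.12572923]
0.68 [346.6, 205.9] [0.62099613 0.02536211 0.15850251] [0.61132209 0.01249328 0.12426701] [0.64708732 0.04343966 0.16091805]
```

View pics/w1.png

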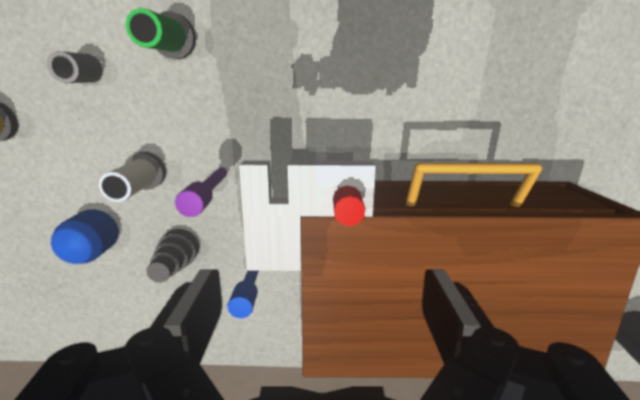

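Run:
```python
from h import *
c,im,d=load('w1')
cv2.imwrite('pics/w1c.png',cv2.resize(im[140:290,220:440],None,fx=3.5,fy=3.5,interpolation=cv2.INTER_CUBIC))
for uv in([240,164],[246,270],[301,217],[302,377],[375,166],[270,165],[289,165],[270,204],[288,204],[640,212]): print(uv,np.round(onplane(c,[uv],0.125)[0,:2],4))
hsv=cv2.cvtColor(im,cv2.COLOR_BGR2HSV);red=((hsv[...,0]<8)|(hsv[...,0]>172))&(hsv[...,1]>170)&(hsv[...,2]>90)
W=cloud(c,d);W=W[red&(W[...,2]>0.155)&(W[...,2]<.165)];print(len(W),W.mean(0),W.min(0),W.max(0))
```

```text
[240, 164] [ 0.5962 -0.0736]
[246, 270] [ 0.7071 -0.0711]
[301, 217] [ 0.6464 -0.0164]
[302, 377] [ 0.844  -0.0106]
[375, 166] [0.5929 0.0505]
[270, 165] [ 0.596  -0.0461]
[289, 165] [ 0.5952 -0.0286]
[270, 204] [ 0.6342 -0.0463]
[288, 204] [ 0.6335 -0.0291]
[640, 212] [0.6275 0.3047]
709 [0.62477663 0.02627356 0.15890476] [0.61177741 0.01392063 0.15577079] [0.63863417 0.03864497 0.16091805]
```

View pics/w1c.png

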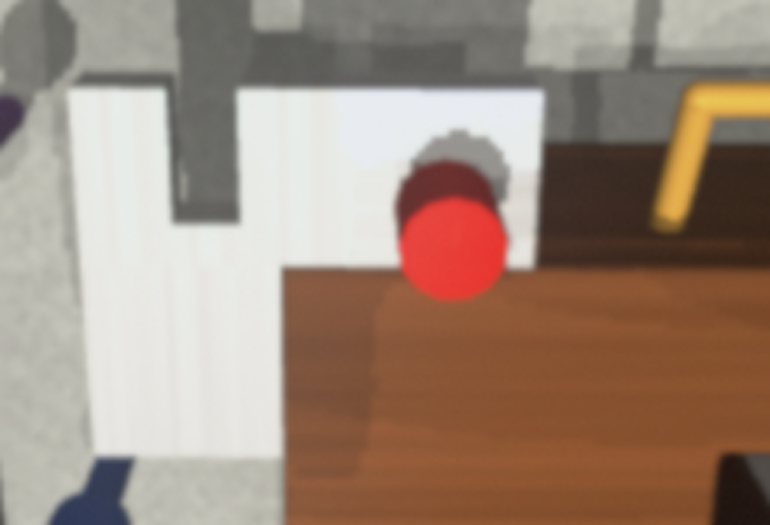

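Run:
```python
from h import *
c,im,d=load('w1')
print(onplane(c,[[349.7,210.9]],0.159),onplane(c,[[278,203.4],[278,165]],0.125))
p=onplane(c,[[349.7,210.9]],0.159)[0]; p=(p+[0.6248,0.0263,.159])/2
q=down(np.pi+0.03)
ctrl.movep([p[0],p[1],0.20],q); ctrl.movel([p[0],p[1],0.129])
print(get_state()['contact_force'])
ctrl.close_gripper(60)
s=get_state();print(s['time'],s['width'],s['tcp_pos'],s['contact_force'])
```

```text
[[0.62501449 0.02680049 0.159     ]] [[ 0.63330072 -0.03868734  0.125     ]
 [ 0.5956532  -0.03874519  0.125     ]]
[-0.42808147  0.18161468 -0.38762441]
5.5583 0.026336473852545617 [0.62516839 0.02656882 0.12966822] [-1.42662238 -0.04623262  4.90756881]
```

```bash
python3 - <<'E'
from h import *
s=get_state();t=s['tcp_pos']
ctrl.movel([t[0],t[1],t[2]+0.02],max_speed=0.06);print(get_state()['contact_force'],get_state()['width'])
ctrl.movel([t[0],t[1],0.235]);s=get_state();print(s['contact_force'],s['width'],s['tcp_pos'])
ctrl.movel([0.6245,-0.0385,0.235]);s=get_state();print(s['contact_force'],s['width'],s['tcp_pos'],s['time'])
snap('w2')
snap('s2','scene')
E
python3 -c "
import cv2
a=cv2.imread('pics/s2.png');cv2.imwrite('pics/s2c.png',cv2.resize(a[120:320,220:470],None,fx=3,fy=3,interpolation=cv2.INTER_CUBIC))"
```

```text
[ 0.06598103 -0.46386614 -1.08041853] 0.026270269184152425
[-0.21930366 -0.29433474 -1.64251772] 0.025865876335708412 [0.62456654 0.02649011 0.23394446]
[ 0.08642452 -0.31068554 -0.73433476] 0.026379154600530117 [ 0.62428827 -0.0377096   0.23447932] 7.35
```

View pics/w2.png

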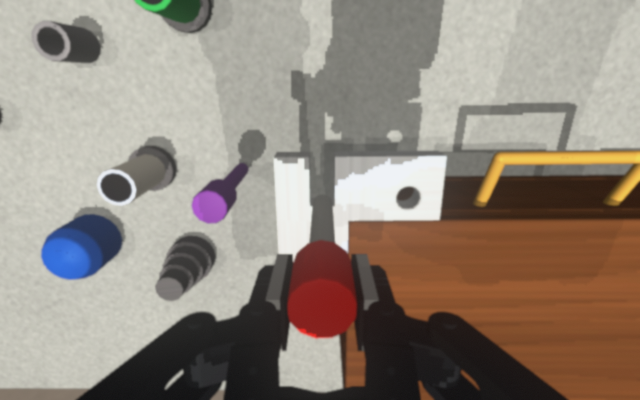

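View pics/s2c.png

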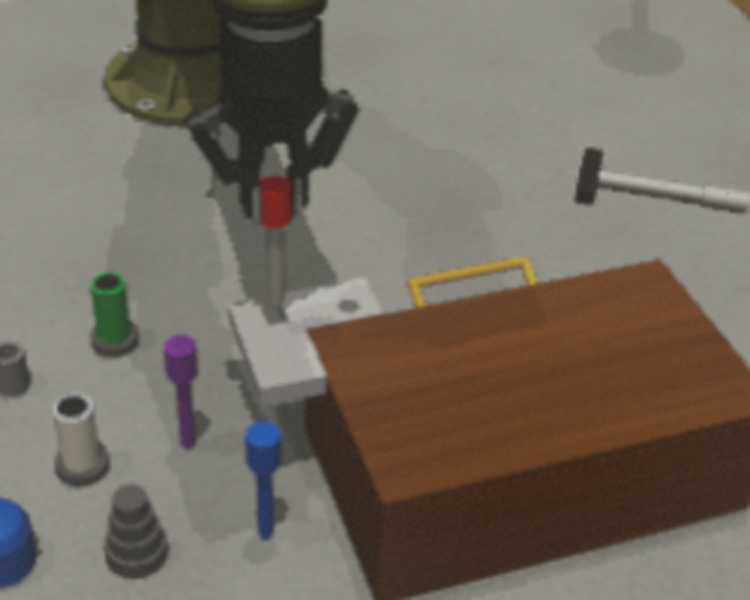

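Run:
```python
from h import *
c,im,d=load('w2')
cv2.imwrite('pics/w2c.png',cv2.resize(im[140:260,260:460],None,fx=4,fy=4,interpolation=cv2.INTER_CUBIC))
for uv in ([408,197],[274,156],[447,154]):print(onplane(c,[uv],0.125)[0])
for s in range(4): print(get_state()['tcp_pos'])
```

```text
[0.62472461 0.02629961 0.125     ]
[ 0.59627957 -0.07401291  0.125     ]
[0.59123978 0.05069249 0.125     ]
[ 0.62447883 -0.036563    0.23479421]
[ 0.62447883 -0.036563    0.23479421]
[ 0.62447883 -0.036563    0.23479421]
[ 0.62447883 -0.036563    0.23479421]
```

View pics/w2c.png

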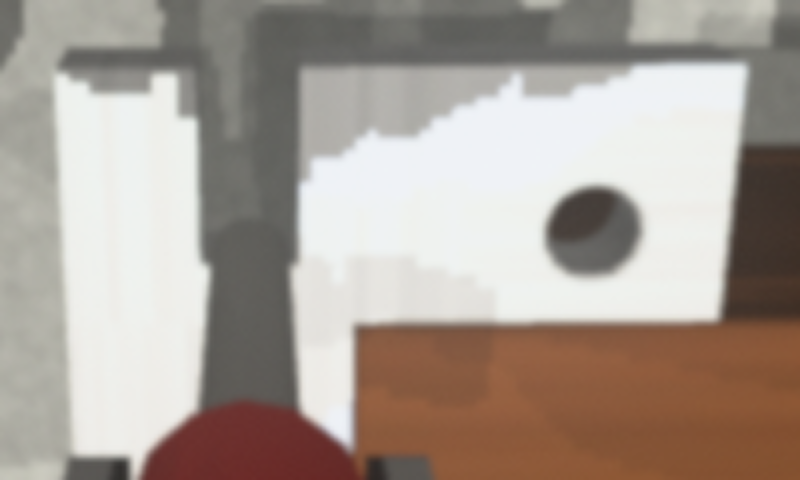

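Run:
```python
from h import *
c,im,d=load('w2')
for uv in ([309,158],[334.7,157],[311,205],[333.5,205]):print(onplane(c,[uv],0.125)[0])
for i in range(4): ctrl.pause(0.1);print(get_state()['tcp_pos'])
```

```text
[ 0.59699844 -0.04868361  0.125     ]
[ 0.59571591 -0.03008547  0.125     ]
[ 0.63327058 -0.04652127  0.125     ]
[ 0.63277292 -0.02944957  0.125     ]
[ 0.62453058 -0.03676675  0.23495086]
[ 0.62455539 -0.03734914  0.23499881]
[ 0.62452786 -0.03787412  0.23501825]
[ 0.62449066 -0.03822542  0.23503182]
```

Run:
```python
from h import *
for z in (0.222,0.212,0.200,0.17,0.14,0.131,0.1297):
    ctrl.movel([0.6247,-0.0384,z],max_speed=0.06);ctrl.pause(0.1)
    s=get_state();print(z,np.round(s['tcp_pos'],4),np.round(s['contact_force'],1))
    if abs(s['contact_force']).max()>8: print('STOP');break
```

```text
0.222 [ 0.6247 -0.0384  0.2219] [ 0.7  0.4 -0.9]
0.212 [ 0.6247 -0.0384  0.212 ] [-0.2 -0.1 -0.8]
0.2 [ 0.6247 -0.0384  0.2   ] [ 0.6 -0.5 -0.8]
0.17 [ 0.625  -0.0384  0.1703] [ 0.1  0.2 -1.7]
0.14 [ 0.625  -0.0384  0.1403] [ 0.5 -0.7 -0.6]
0.131 [ 0.6247 -0.0384  0.1309] [ 0.1 -0.6 -2. ]
0.1297 [ 0.6247 -0.0384  0.1298] [ 0.5 -0.4 -0.7]
```

Run:
```python
from h import *
for z in (0.129,0.1282):
    ctrl.movel([0.6247,-0.0384,z],max_speed=0.03);ctrl.pause(0.1)
    s=get_state();print(z,np.round(s['tcp_pos'],4),np.round(s['contact_force'],1))
    if s['contact_force'][2]>3: break
ctrl.ungrasp();ctrl.movel([0.6247,-0.0384,0.20]);ctrl.movel([0.60,0.0,0.30]);ctrl.pause(0.2);print(get_state()['time'])
c,im,d=snap('w3')
hsv=cv2.cvtColor(im,cv2.COLOR_BGR2HSV);red=((hsv[...,0]<8)|(hsv[...,0]>172))&(hsv[...,1]>170)&(hsv[...,2]>90)
W=cloud(c,d);W=W[red&(W[...,2]>0.15)];print(len(W),W.mean(0),W.min(0),W.max(0))
```

```text
0.129 [ 0.6247 -0.0384  0.1296] [-3.   0.1  5.8]
14.1
617 [ 0.62351772 -0.03903317  0.15895133] [ 0.61174213 -0.05117304  0.1568878 ] [ 0.63574489 -0.02704265  0.16095081]
```

View pics/w3.png

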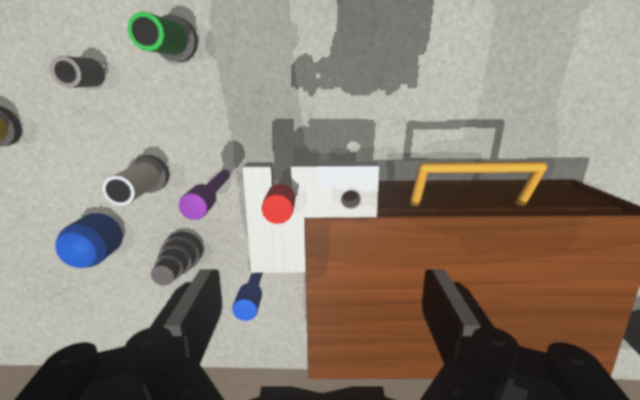

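The pin is parked: head top at z=0.159, head centred over the notch at (278,204), and the bore is empty. Next I'll locate the handle and pull it with the shut fingers hooked behind the bar, because open jaws would hit the chest.

Run:
```python
from h import *
c,im,d=load('w3')
hsv=cv2.cvtColor(im,cv2.COLOR_BGR2HSV);m=(hsv[...,0]>14)&(hsv[...,0]<28)&(hsv[...,1]>140)&(hsv[...,2]>120)
m[:150]=0;m[220:]=0;m[:,:390]=0
W=cloud(c,d);P=W[m];print(len(P))
b=P[P[:,2]>0.112];print(b.min(0),b.max(0),np.median(b,0),len(b))
v,u=np.nonzero(m&(W[...,2]>.112));print(np.polyfit(b[:,1],b[:,0],1))
for uv in([416,169],[546,169]): print(onplane(c,[uv],0.112))
print(onplane(c,[[305,219],[640,214]],.125))
```

```text
1837
[0.58708882 0.09066296 0.11200411] [0.60804223 0.20905556 0.11922025] [0.5933468  0.14882722 0.11615392] 1270
[-0.0377232   0.59934505]
[[0.59761242 0.08861183 0.112     ]]
[[0.59427989 0.21126871 0.112     ]]
[[ 0.64699771 -0.01632844  0.125     ]
 [ 0.63233046  0.29976342  0.125     ]]
```

Run:
```python
from h import *
q=down(np.pi+0.037)
ctrl.close_gripper(30)
ctrl.movep([0.620,0.15,0.19],q);ctrl.pause(.2);print(get_state()['tcp_pos'])
ctrl.movel([0.620,0.15,0.10],max_speed=0.08);s=get_state();print(s['tcp_pos'],s['contact_force'])
if abs(s['contact_force']).max()<8:
  u=np.array([np.cos(.037),np.sin(.037)])
  p=np.array([.62,.15])
  for k in (0.02,0.04,0.08,0.12,0.146):
    a=p-u*k; ctrl.movel([a[0],a[1],0.10],max_speed=0.08);s=get_state();print(k,np.round(s['tcp_pos'],4),np.round(s['contact_force'],1))
    if abs(s['contact_force']).max()>30: break
print(s['time'])
```

```text
[0.6209685  0.1478342  0.19143895]
[0.62039641 0.15012009 0.10064659] [-0.43858756  0.25507019 -0.49875076]
0.02 [0.6001 0.1493 0.1005] [-0.4 -0.4 -0.5]
0.04 [0.5802 0.1486 0.1001] [ 0.2  0.  -0.4]
0.08 [0.5404 0.1471 0.1001] [ 0.2  0.6 -0.6]
0.12 [0.5004 0.1456 0.1001] [0.2 0.1 0.1]
0.146 [0.4742 0.1446 0.1001] [ 0.6  1.4 -0.9]
19.7417
```

Run:
```python
from h import *
snap('s4','scene');snap('t4','top')
a=cv2.imread('pics/s4.png')[120:320,220:470];cv2.imwrite('pics/s4c.png',cv2.resize(a,None,fx=3,fy=3,interpolation=cv2.INTER_CUBIC))
```

```text
(no output)
```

View pics/s4c.png

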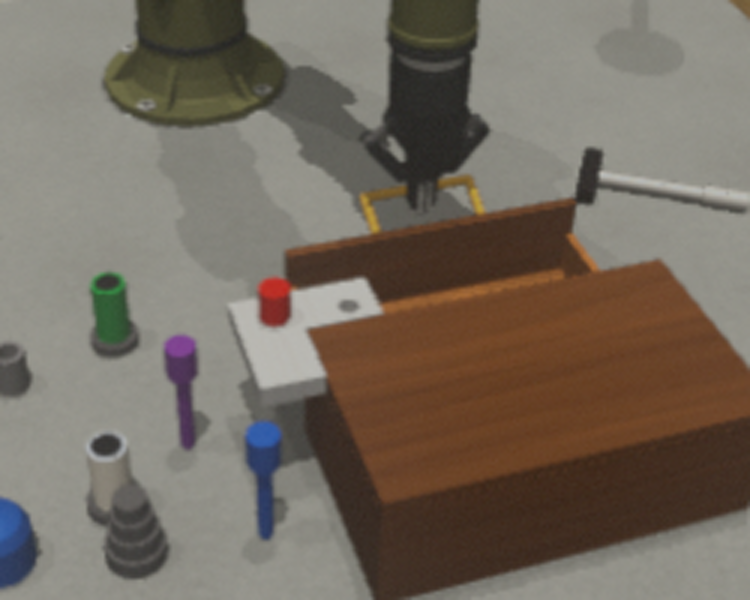

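The drawer is out. The white slug has been knocked towards the hole gauge, so I'll look at the drawer and then the slugs with the wrist camera.

```bash
cat >> h.py <<'E'
def slugs(tag):
    c,im,d=snap(tag);hsv=cv2.cvtColor(im,cv2.COLOR_BGR2HSV);W=cloud(c,d);out=[]
    for r in models.masks_of('wrist','slug_a'):
        m=r['mask']&np.isfinite(W[...,2]);P=W[m]
        t=m&(W[...,2]>np.nanmax(0*0+W[m][:,2])-0.006)
        z=np.percentile(P[:,2],97);T=P[np.abs(P[:,2]-z)<0.006]
        cc=(T[:,:2].min(0)+T[:,:2].max(0))/2
        col=np.median(im[m&(W[...,2]>z-0.02)],0)
        out.append((r['p'],np.round(r['point']),np.round(cc,4),round(z,4),np.round(np.ptp(T[:,:2],axis=0),3),col));print(*out[-1])
    return out
E
python3 - <<'E'
from h import *
q=down(np.pi+0.037)
s=get_state()['tcp_pos'];ctrl.movel([s[0]+.008,s[1],.1]);ctrl.movel([s[0]+.008,s[1],.25]);
ctrl.ungrasp()
ctrl.movep([0.52,0.12,0.36],q);ctrl.pause(.3);snap('w5')
ctrl.movep([0.56,-0.26,0.36],q);ctrl.pause(.3);slugs('w6');print(get_state()['time'])
E
```

```text
0.93 [226. 157.] [ 0.5857 -0.3898] 0.0774 [0.032 0.032] [ 59. 160. 162.]
0.9 [397.  80.] [ 0.482  -0.1699] 0.0773 [0.033 0.034] [43. 66. 38.]
0.85 [357. 232.] [ 0.69   -0.1985] 0.0775 [0.031 0.032] [ 89.  97. 100.]
0.67 [191.  86.] [ 0.4991 -0.4279] 0.0773 [0.032 0.032] [134. 117. 158.]
24.75
```

View pics/w5.png

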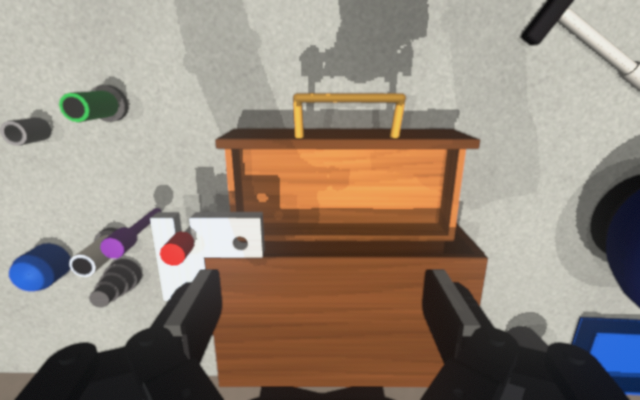

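View pics/w6.png

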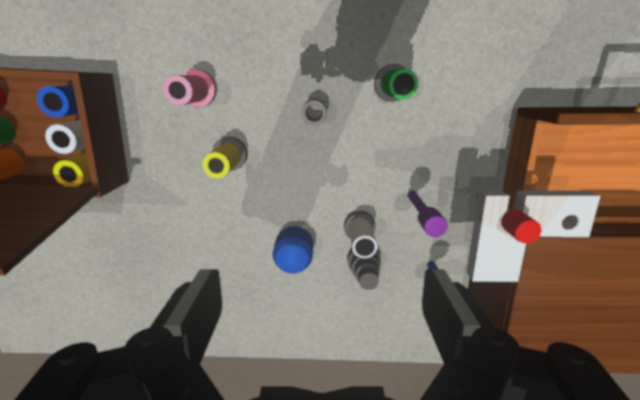

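White now stands at (0.690,-0.199), clear of the gauge. I'll measure the drawer interior next.

Run:
```python
from h import *
c,im,d=load('w5');W=cloud(c,d)
m=np.abs(W[...,2]-0.021)<0.006
m[:, :225]=0;m[:,480:]=0;m[:120]=0;m[250:]=0
n,l,st,ce=cv2.connectedComponentsWithStats(m.astype(np.uint8));k=1+st[1:,4].argmax();P=W[l==k];print(st[k],P.min(0),P.max(0),np.median(P,0))
for v in (160,180,200,215):
    u=np.nonzero(l[v]==k)[0];
    if len(u):print(v,u.min(),u.max(),W[v,u.min()],W[v,u.max()])
# front panel top inner edge
for uv in([218,146],[478,146]): print(onplane(c,[uv],.103))
cv2.imwrite('pics/w5c.png',cv2.resize(im[80:270,200:500],None,fx=2.6,fy=2.6))
# check gauge etc in w6
c,im,d=load('w6');W=cloud(c,d)
```

```text
[  238   150   211    75 14859] [0.52490777 0.00583651 0.01789702] [0.6436418  0.29355102 0.02694831] [0.58175963 0.15278487 0.02113807]
160 239 447 [0.54890278 0.00680086 0.02626633] [0.53839586 0.29099044 0.02633455]
180 241 443 [0.57822965 0.00775502 0.02321591] [0.56731751 0.29043608 0.02466692]
200 242 441 [0.6072674  0.00853377 0.02529611] [0.59712973 0.29226416 0.02402667]
215 263 439 [0.63164726 0.03704462 0.01929628] [0.62053033 0.29311904 0.02306764]
[[0.51532442 0.0013815  0.103     ]]
[[0.50455057 0.295025   0.103     ]]
```

View pics/w5c.png

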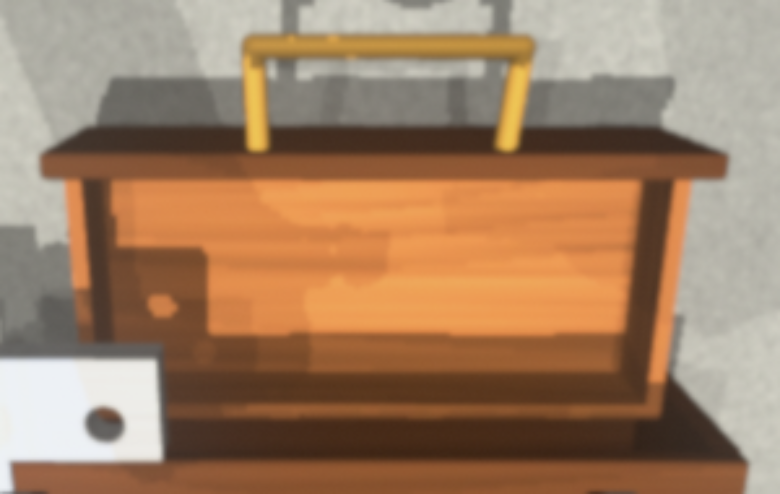

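```bash
cat >> h.py <<'E'
Q=down(np.pi+0.037); ux=np.array([np.cos(.037),np.sin(.037)]);uy=np.array([-ux[1],ux[0]])
DC=np.array([0.580,0.150])
def pick(xy,zg=0.038):
    ctrl.movep([*xy,0.16],Q);ctrl.pause(.15)
    ctrl.movel([*xy,zg],max_speed=0.1);s=get_state();print('down',np.round(s['tcp_pos'],4),np.round(s['contact_force'],1))
    ctrl.close_gripper(50);s=get_state();print('width',s['width'])
    ctrl.movel([*xy,0.26],max_speed=0.15);s=get_state();print('up',s['width'],np.round(s['contact_force'],1))
    return s['width']
def place(loc,zg=0.038):
    p=DC+loc[0]*ux+loc[1]*uy
    ctrl.movel([*p,0.26],max_speed=0.25);ctrl.pause(.2)
    ctrl.movel([*p,0.09+zg-.038],max_speed=0.12);ctrl.pause(.1)
    z=0.021+zg+0.004
    while 1:
        ctrl.movel([*p,z],max_speed=0.03);ctrl.pause(.1);s=get_state();f=s['contact_force'];print(round(z,4),np.round(f,1))
        if z<0.021+zg-.0025 or f[2]>3: break
        z-=0.0012
    ctrl.ungrasp();ctrl.movel([*p,0.26],max_speed=0.2);print('t',get_state()['time'])
E
python3 - <<'E'
from h import *
w=pick([.690,-.1985]);snap('w7');snap('s7','scene')
E
```

```text
down [ 0.6905 -0.1986  0.0389] [-0.1  0.9  0.7]
width 0.03326861152081611
up 0.03308278306584705 [-0.1  0.1 -2.4]
```

View pics/w7.png

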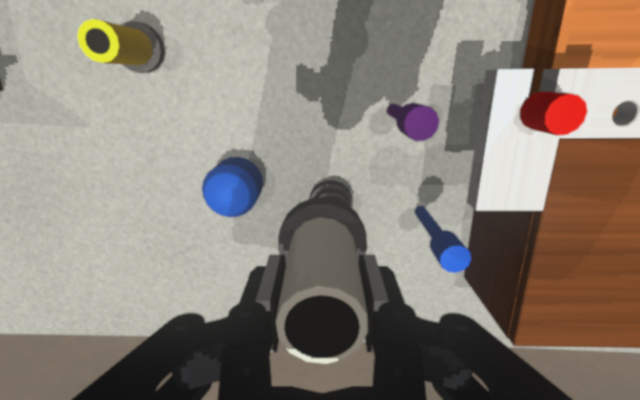

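View pics/s7.png

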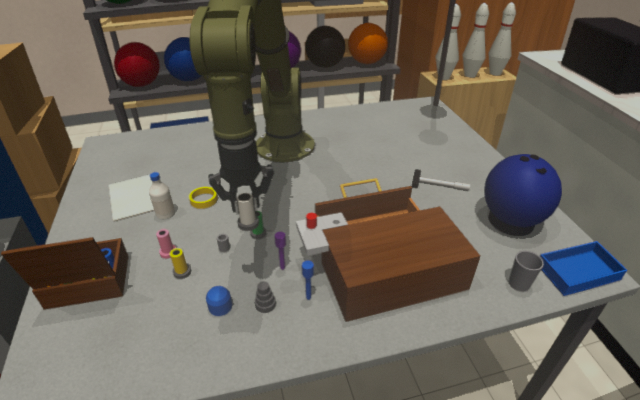

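The white slug is held upright at the centre, and its neighbours have not moved. Placing it now.

Run:
```python
from h import *
place((0.020,0.005))
ctrl.movep([0.53,0.12,0.36],Q);ctrl.pause(.3);snap('w8')
ctrl.movep([0.52,-0.28,0.36],Q);ctrl.pause(.3);slugs('w9');print(get_state()['time'])
```

```text
0.063 [ 0.1 -0.1 -0.9]
0.0618 [ 0.   0.  -0.6]
0.0606 [ 0.2 -0.3 -1.3]
0.0594 [-0.4 -0.7 -1.4]
0.0582 [ 0.3 -0.7  5.3]
t 37.2583
0.91 [242. 185.] [ 0.5861 -0.39  ] 0.0774 [0.033 0.033] [ 58. 157. 159.]
0.88 [411. 114.] [ 0.4823 -0.1704] 0.0775 [0.034 0.033] [55.5 89.5 54. ]
0.73 [625. 211.] [0.6037 0.1421] 0.0637 [0.025 0.01 ] [79. 87. 91.]
0.73 [208. 120.] [ 0.4991 -0.4277] 0.0772 [0.034 0.033] [137. 123. 158.]
40.0667
```

View pics/w8.png

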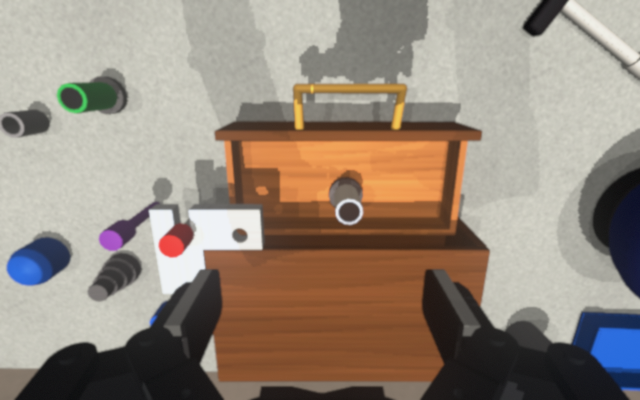

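View pics/w9.png

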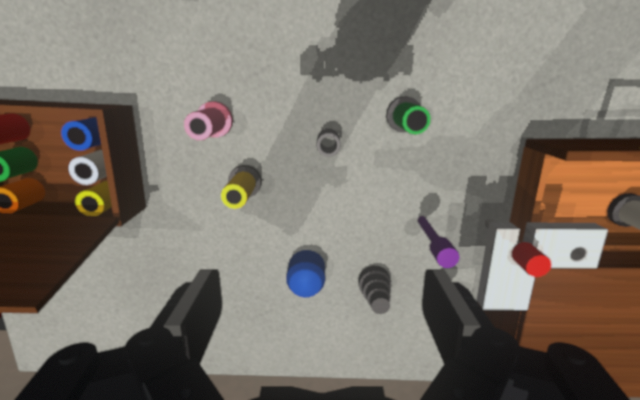

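White stands upright in the drawer. Next is yellow at (234,195) in the wrist view: it has a yellow shank on a dark foot. The pink one at (200,125) has a pink foot and is the decoy.

Run:
```python
import cv2
a=cv2.imread('pics/w9.png')[70:320,0:280];cv2.imwrite('pics/w9c.png',cv2.resize(a,None,fx=2.4,fy=2.4,interpolation=cv2.INTER_CUBIC))
```

```text
(no output)
```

View pics/w9c.png

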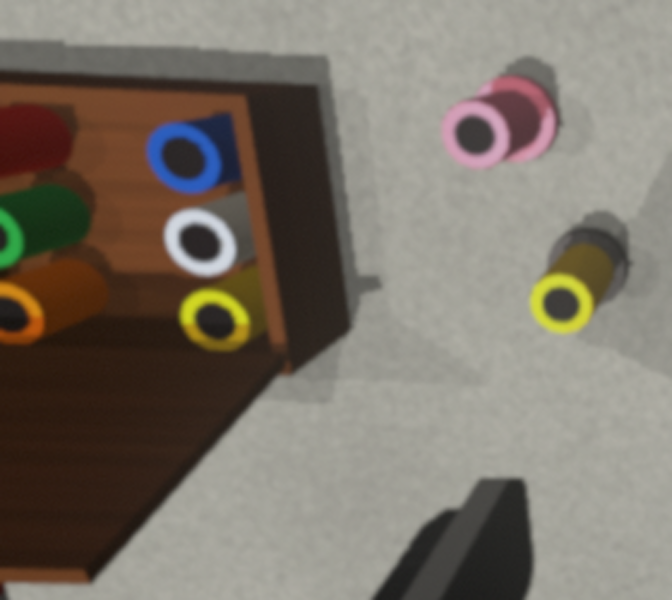

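Run:
```python
from h import *
w=pick([.586,-.390])
if .025<w<.04:
    s=get_state()['tcp_pos'];ctrl.movel([.55,-.2,.26],max_speed=.25)
    place((-0.026,0.075))
    ctrl.movep([0.48,-0.15,0.34],Q);ctrl.pause(.3);slugs('w10');print(get_state()['time'])
```

```text
down [ 0.5865 -0.3903  0.0389] [-0.2  0.1  0.7]
width 0.03304649004416648
up 0.033027296786693826 [ 0.7  0.  -0.4]
0.063 [-0.1  0.6 -2.2]
0.0618 [-0.7 -0.1 -0.8]
0.0606 [-0.3 -0.2 -0.8]
0.0594 [-0.3 -0.5 -1.7]
0.0582 [0.4 0.1 5.3]
t 53.6083
0.9 [548. 248.] [0.602  0.1546] 0.0982 [0.034 0.034] [81. 89. 96.]
0.72 [612. 216.] [0.5523 0.2162] 0.0977 [0.033 0.023] [17. 79. 98.]
0.69 [ 99. 151.] [ 0.4983 -0.4277] 0.077 [0.032 0.034] [ 96.  88. 120.]
0.57 [308. 146.] [ 0.4822 -0.1698] 0.0775 [0.032 0.033] [62. 97. 62.]
55.4583
```

View pics/w10.png

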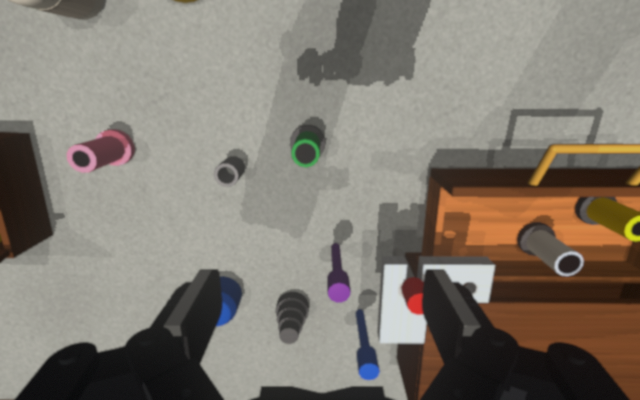

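White and yellow are standing in the drawer. The tubes in the far box are a boxed set without feet, so not loose. Green is next, at (306,152) in the wrist view.

Run:
```python
from h import *
w=pick([.482,-.170])
if .025<w<.04:
    place((-0.026,-0.055))
    ctrl.movep([0.53,0.12,0.36],Q);ctrl.pause(.3);slugs('w11');print(get_state()['time'])
    snap('t11','top');snap('s11','scene')
```

```text
down [ 0.4824 -0.1701  0.0385] [-0.5 -0.2 -0.2]
width 0.03302407656087424
up 0.032840594005442786 [-0.5  0.5 -2.1]
0.063 [-0.7 -0.2 -1.8]
0.0618 [-0.4  0.2 -2.1]
0.0606 [-0.3  0.1 -1.6]
0.0594 [ 0.8  0.8 -2.2]
0.0582 [-0.6 -0.4  4.7]
t 67.275
0.91 [404. 165.] [0.5534 0.222 ] 0.0982 [0.032 0.032] [ 49. 194. 195.]
0.9 [301. 165.] [0.5575 0.0931] 0.0983 [0.033 0.032] [ 64. 104.  74.]
0.82 [344. 200.] [0.6033 0.1547] 0.0984 [0.033 0.032] [ 99.  110.  119.5]
68.1833
```

View pics/w11.png

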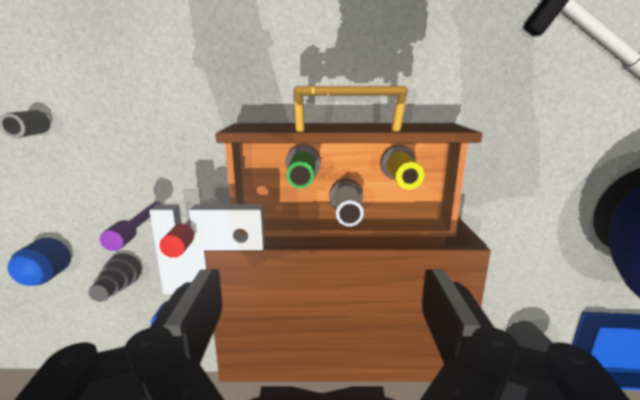

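View pics/s11.png

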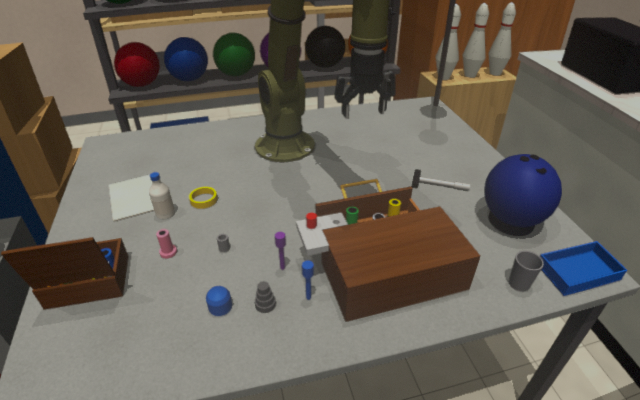

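Run:
```python
from h import *
im=cv2.imread('pics/t11.png');hsv=cv2.cvtColor(im,cv2.COLOR_BGR2HSV)
cv2.imwrite('pics/t11c.png',im[80:400,100:580])
# handle now
c,im,d=load('w11');hsv=cv2.cvtColor(im,cv2.COLOR_BGR2HSV);W=cloud(c,d)
m=(hsv[...,0]>14)&(hsv[...,0]<28)&(hsv[...,1]>140)&(W[...,2]>.112)&(W[...,2]<.122);m[:80]=0;m[110:]=0;print(m.sum(),np.median(W[m],0),W[m].min(0),W[m].max(0))
ctrl.close_gripper(30)
ctrl.movep([.418,.145,.22],Q);ctrl.pause(.2);ctrl.movel([.418,.145,.102],max_speed=.1);ctrl.pause(.2);s=get_state();print(s['time'],s['tcp_pos'],s['contact_force'])
```

```text
865 [0.45955609 0.14515603 0.11637151] [0.45418671 0.08794155 0.1120039 ] [0.47425164 0.20300024 0.11928518]
71.5333 [0.41823589 0.14506886 0.10239126] [-0.21904295 -0.54799038  0.17549421]
```

View pics/t11c.png

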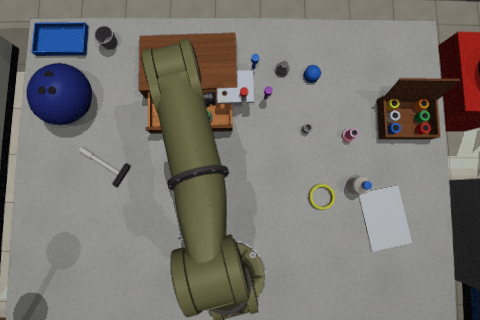

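No loose orange slug anywhere, so three were present. Now I'll push the drawer shut by its handle, slowly and watching the force.

Run:
```python
from h import *
p=np.array([.418,.145])
def go(k,sp):
    a=p+ux*k;ctrl.movel([a[0],a[1],.102],max_speed=sp);ctrl.pause(.1);s=get_state();f=np.array(s['contact_force']);print(round(k,4),np.round(s['tcp_pos'],4),np.round(f,1));return -f[:2]@ux
for k in (0.03,0.055,0.085,0.115,0.145):
    if go(k,.035)>15: break
while k<.175:
    k+=.002
    if go(k,.02)>8: break
print(get_state()['time'])
```

```text
0.03 [0.448  0.1461 0.1021] [0.1 0.9 0.3]
0.055 [0.4729 0.147  0.102 ] [-0.5 -0.7  0.4]
0.085 [0.5029 0.1481 0.102 ] [ 0.3 -0.1  0.3]
0.115 [0.5329 0.1492 0.102 ] [1.3 0.1 0.3]
0.145 [0.5629 0.1504 0.102 ] [-0.9 -0.4 -0.2]
0.147 [0.565  0.1504 0.102 ] [ 0.6 -0.5  0.1]
0.149 [0.5671 0.1505 0.102 ] [-0.1  0.   0.3]
0.151 [0.5691 0.1506 0.102 ] [-0.1 -0.8  0.4]
0.153 [0.5711 0.1507 0.102 ] [-0.8 -0.   0. ]
0.155 [0.5731 0.1508 0.102 ] [0.2 0.5 0.2]
0.157 [0.5751 0.1508 0.102 ] [-0.5 -0.7 -0.5]
0.159 [0.5771 0.1509 0.1021] [ 0.3  0.  -0.2]
0.161 [0.5774 0.1509 0.1018] [-5.1 -0.2  2.3]
0.163 [0.5775 0.1509 0.1016] [-11.4  -0.8   5.3]
80.0833
```

Contact against the end stop at 0.5774, which matches the expected shut position. I'll back off and check.

Run:
```python
from h import *
ctrl.movel([.540,.150,.102],max_speed=.08);ctrl.movel([.540,.150,.25])
ctrl.ungrasp()
ctrl.movep([.50,.12,.34],Q);ctrl.pause(.3)
c,im,d=snap('w12');hsv=cv2.cvtColor(im,cv2.COLOR_BGR2HSV);W=cloud(c,d)
m=(hsv[...,0]>14)&(hsv[...,0]<28)&(hsv[...,1]>140)&(W[...,2]>.112)&(W[...,2]<.122)&(W[...,1]>.05);print(m.sum(),np.median(W[m],0),W[m].min(0),W[m].max(0))
red=((hsv[...,0]<8)|(hsv[...,0]>172))&(hsv[...,1]>170)&(hsv[...,2]>90)&(W[...,2]>.15);P=W[red];print(len(P),P.mean(0),P.min(0),P.max(0))
print(get_state()['time'])
ctrl.movep([.35,.3,.36],Q);snap('s12','scene')
```

```text
863 [0.59236204 0.14908567 0.11609349] [0.58659881 0.09064787 0.11200264] [0.60818706 0.20917484 0.11938809]
418 [ 0.62224606 -0.03740198  0.16034355] [ 0.4951724  -0.05082373  0.15574594] [0.63657815 0.0629514  0.36376537]
83.5
```

View pics/w12.png

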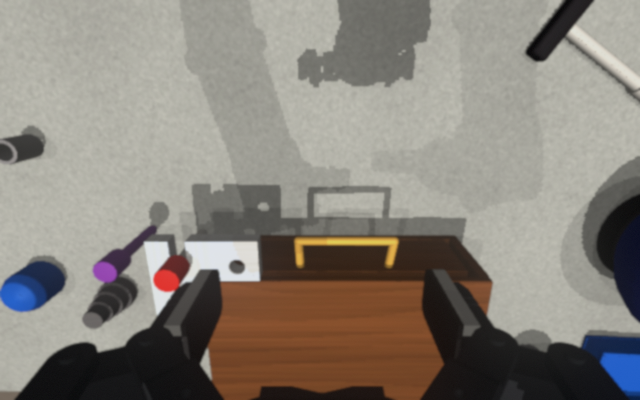

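View pics/s12.png

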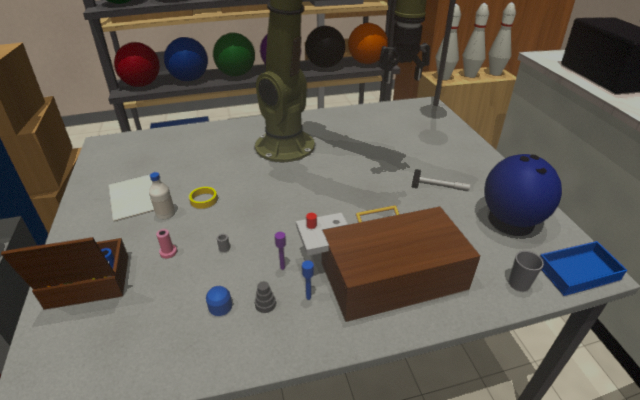

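Run:
```python
from h import *
ctrl.pause(.3);print(ticket.close_job(),get_state()['time'])
```

```text
the job is handed in; nothing more can be done
the job is handed in; nothing more can be done
```

The job is done and handed in, at about 84 s on the robot's clock.

- **Pin:** I drew the red-headed pin out of the bore and hung it in the side notch. Its head sits on the plate (head top at about 0.159 m), and it was still there after the drawer was shut.
- **Slugs:** Three loose slugs were present: white, yellow and green. White was knocked aside during the run, so I located it again before picking it up. All three were seen standing upright on the drawer floor before closing. I saw no loose orange slug. The tubes in the open box are a boxed set without steel feet, so I left them.
- **Drawer:** I pulled it out about 0.134 m, then pushed it shut by the handle until it met the end stop at about 11 N. The handle is back within 1 mm of its starting reading, which is within measurement noise.
- **Other things:** The last pictures show the bystanders and the look-alikes (pink slug, purple and blue pins) where they were.

I could not see the slugs once the drawer was shut, so that they stayed upright rests on the slow push. No check failed. The only disagreement was at the start, when the scene and top cameras differed by about 9 mm on the chest's position, so I worked from the wrist camera instead.

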